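Shut and bolt the reagent chest

TASK

The reagent chest has been left ajar. Shut its lid, slide the barrel bolt on the front deck fully home into the lid's keeper, and turn its handle down into the notch so that the lid is locked tight on its seal. Work by feel, pushing no harder than it takes: never ram the handle's stem against the end of its slot or force it against the edges, and leave the glassware around it undisturbed.

Things in the scene. Friction and masses are not known exactly. Their poses are not given: they have to be found in the camera images.
- chest: White painted steel chest on the bench, 300 mm deep (x) x 340 mm wide (y) x 140 mm high, fixed. Origin: centre of its underside. x runs from its front to its back (hinge side), y to its left, z up. A fixed flat deck covers the first 110 mm from the front, 140 mm above the bench; the lid covers the rest, flush with the deck when shut. The barrel bolt lies along x on the middle (y = 0) of the deck and slides towards +x
- lid (a joint): Angle of the lid, rad: 0 hard shut, grows as it opens (starts 0.25 to 0.5). Panel 187 x 338 x 12 mm, 0.9 kg, hinged along chest y at chest x = 150, z = 134 mm. Counterbalanced: it stays where it is left; 2 to 5 N down near the front closes it. The last 0.012 rad squeeze a springy seal (about 12 N at the front edge for 0); left alone it lifts back to about 0.01, the bolt then draws it to 0.003-0.005
- lid_front (a point): Middle of the upper front edge of the lid. A steel keeper (34 mm wide, 30 mm high) stands on the lid at chest y = 0, 11 to 29 mm behind this edge, and a 10 mm high black pull strip at chest y = -150 to -60; the lid's top is bare at positive y
- bolt (a joint): Slide of the bolt, m: 0 drawn back (starts 0 to 0.008). Home, where the handle's stem meets the hard stop, lies anywhere from 0.027 to 0.043, as the slotted tube is screwed on through long adjusting slots: find it by feel. Needs about 2 to 3 N; from about 0.018 its nose rides up the keeper's ramp and it stiffens to 6 to 10 N, easing to about 6 N after 0.025. With the lid ajar the nose cannot enter the keeper
- handle (a joint): Angle of the bolt's handle about the rod, rad: 0 standing straight up in the slot (starts within 0.06 of it), grows as it turns down towards chest +y, 1.25 fully down in the notch. Stiff turn, about 2 N at the ball, and it stays where it is left. The slot's edges hold it to about +-0.09 except at the notch; down in the notch the bolt cannot slide
- knob (a point): Centre of the 18 mm black ball at the end of the handle, 45 mm from the rod's axis; a stem, 8 mm thick and square at its foot, joins it to the rod. The rod's axis is 16 mm above the deck (156 mm above the bench), so the ball stands 61 mm above the deck upright and 30 mm fully down, 43 mm to the +y side
- beaker: Empty glass beaker, 68 mm across, 95 mm high, on the bench to the left of the chest; a bystander. Origin: centre of its underside
- reagent: Amber reagent bottle, 60 mm across, 135 mm high, on the bench to the right of the chest; a bystander. Origin: centre of its underside
- weighing_jar: Small glass weighing jar, 36 mm across, 45 mm high, standing on the right end of the chest's deck (chest y = -145 to -125 mm); a bystander. Origin: centre of its underside
- rod_axis (a point): Point on the axis of the bolt's rod, 16 mm above the deck (chest x = -115, y = 0, z = 156 mm), where the stem stands when the bolt is drawn back. The rod is 14 mm thick, in a steel tube 24 mm across with a slot along its top for the stem. At the far end of the slot a notch, 10 mm wide along x for the 8 mm stem, opens from it towards chest +y; its far side is the face of a closed front ring, the hard stop

How it is judged:
By the outcome, as a careful person would: the job done as asked, in the order asked, and still so for the second after the job is handed in, with the robot touching nothing.
It also fails if it takes over 67 s, if anything falls off the work surface, if the arm or the gripper's body presses on something with over 40 N, if the wrist force passes 120 N, or if a joint passes its speed limit or range.

ROBOT

A 6-joint arm with a two-finger parallel gripper is mounted at the origin on the work surface. World frame = base frame: x ahead of the robot, y to its left, z up, the work surface at z = 0. Lengths are in mm, angles in rad, forces in N, time in s.
With the tool pointing down it reaches from about 300 to 1000 mm from the base axis. Payload 5.1 kg.
Tool frame: the origin (TCP) lies midway between the tips of the shut fingers; the grasp point (between the pads) lies 19 mm behind it; z points along the fingers, y is the direction in which the jaws open and shut (so a half turn about z gives the same grasp; the last joint's range is limited). The gripper opens to 95 mm and grips with 3 to 60 N. Pads are 20 mm wide; open, the fingers measure 119 mm over their backs; the gripper's body (75 mm by 180 mm) begins 59 mm behind the grasp point.
Start: joints at [-0.083, 0.124, 1.65, -0, 1.367, -0.083], TCP at [649.988, -0.028, 214.656] pointing down, gripper open.
Joint ranges: [-2.61, 2.61], [-1.02, 2.33], [0.03, 2.71], [-1.35, 4.49], [0.32, 2.68], [-2.91, 2.91]. Speed limits (rad/s): [2.57, 2.57, 3.14, 3.14, 3.14, 3.14].

INTERFACE

Orientations are given as a unit quaternion [w, x, y, z].
In Python, from rig import arm, imaging gives the robot as it stands. The module is installed in compiled form; this text tells all that it offers.
- The arm moves only by the shell command python3 -m creep 'ROWS' [OPENING] [FORCE]. ROWS is JSON, a list that holds one entry, the list of rows, each a list of 6 numbers: the shift along the tool's x, y, z in m, then the turn, a rotation vector about the tool's x, y, z in rad. In form: [[[x, y, z, wx, wy, wz], ...]]. A call has 1 to 20 rows; each row shifts and turns the commanded pose from where the row before left it, along the tool's axes as they then stand; what a row does not reach is not made up. A row lasts 1/8 s, in which the tool goes at most 62.5 mm and 10.7 degrees, less where a joint would pass 70% of its speed; a pose out of reach is approached as far as the arm can. A call is refused whole if a number of a shift passes 0.0625 or a number of a turn 0.188, either way. A call with a gripper value outside its range is refused whole. OPENING is the opening in per cent of the stroke, from 0 (shut) to 100 (fully open), set as the call begins (- or left out, the last holds). The fingers move at their own pace and stop on an object; FORCE is the grip in N (left out, the last holds). Time passes only in rows, so rows that do not move let the fingers close. It gives the time, the measured TCP pose, the force and the opening at its end, in the units of the state.
- arm.read_state(): the state, without advancing time (a new reading comes with each control period).
- imaging.camera(name): name is "scene" or "side" or "wrist"; returns a dict with "img" (480x640x3 uint8, red, green, blue), "range_z" (480x640 float32, mm along the optical axis (not along the pixel's ray), 0 where there is no reading), "intrinsics" (3x3 intrinsics, pixels), "k1" (the pictures are not rectified: a ray, as slopes to the right and down, at radius r is drawn at 1 + k1 r^2 times it, then the intrinsics apply), "T" (4x4, takes a point from camera to world coordinates); the wrist camera has in their place "tool_from_camera" (4x4, takes a point from camera to tool coordinates, whose origin is the TCP and whose axes are the flange's). Camera axes: x right, y up, looking along -z (the intrinsics and any distortion apply to the point x, -y, -z); pixel columns grow to the right and rows downward; lengths in mm; the calibration is good to about 2 mm. A picture is of the moment at which its call begins: read the wrist's pose just before it.
- arm.sign_off(): hands the job in, once; it reports no verdict.
The state is a dict: "t": time; "qpos": joint angles; "qvel": joint speeds; "effort": joint torques, N m; "eef_pos": TCP position; "tcp_rot": TCP orientation; "wrist_force": force on the tool from outside, world axes, zero at the start; "moment": the same for the moment, N m; "width": finger opening in mm.
Only numpy, scipy, OpenCV 4.12 (cv2) and the standard library are available. Lean on these libraries where they do the work, as an engineer would, in place of code of your own. Each camera call takes 0.05 s, during which the arm holds its last target. There are 200 camera calls.

## Working session

There is one attempt and no reset: what is moved stays moved. The work goes in short steps, Python scripts to look and compute and a shell command to move; the robot and the scene stay as the last step left them, time stands still between calls to the robot, and variables do not carry over. Pictures are saved under pics/ and viewed, about 8 in all and at most 12, crops included, and the job is handed in when it is done.

```bash
mkdir -p pics
cat > h.py <<'E'
import numpy as np, cv2
from rig import arm, imaging
from scipy.spatial.transform import Rotation as R
def cloud(c,T):
    K=np.array(c["intrinsics"]);z=c["range_z"];h,w=z.shape
    u,v=np.meshgrid(np.arange(w),np.arange(h))
    xd=(u-K[0,2])/K[0,0];yd=(v-K[1,2])/K[1,1];x,y=xd.copy(),yd.copy()
    for _ in range(8):
        s=1+c["k1"]*(x*x+y*y);x=xd/s;y=yd/s
    P=np.stack([x*z,-y*z,-z,np.ones_like(z)],-1)@np.array(T).T
    P=P[...,:3];P[z==0]=np.nan;return P
def toolT():
    s=arm.read_state();T=np.eye(4);q=s["tcp_rot"];T[:3,:3]=R.from_quat([q[1],q[2],q[3],q[0]]).as_matrix();T[:3,3]=s["eef_pos"];return T
def shot(n):
    T=toolT();c=imaging.camera(n)
    return c,cloud(c,c["T"] if "T" in c else T@np.array(c["tool_from_camera"]))
E
python3 - <<'E'
from h import *
for n in("scene","side"):
    c,P=shot(n);cv2.imwrite(f"pics/{n}.png",c["img"][...,::-1]);np.save(n+".npy",P)
    print(n,np.round(c["T"],2).tolist())
a=cv2.imread("pics/scene.png");b=cv2.imread("pics/side.png")
s=arm.read_state();print(s)
E
```

```text
scene [[0.8, -0.44, 0.41, 1015.28], [0.61, 0.58, -0.55, -476.03], [0.0, 0.69, 0.73, 814.25], [0.0, 0.0, 0.0, 1.0]]
side [[-0.97, 0.16, -0.2, 429.76], [-0.25, -0.58, 0.77, 807.06], [0.01, 0.8, 0.6, 746.38], [0.0, 0.0, 0.0, 1.0]]
{'t': 0.1, 'qpos': array([-8.25875202e-02,  1.24422037e-01,  1.65153093e+00, -2.69697601e-05,
        1.36752635e+00, -8.25627952e-02]), 'qvel': array([ 6.67916865e-05, -2.19327521e-03, -3.94205288e-03,  6.38927014e-04,
       -2.06910770e-04,  3.99962421e-05]), 'effort': array([ 5.00436727e-04, -4.18875861e+01, -3.61097610e+01,  7.76667567e-02,
        4.61263221e-02, -8.66308574e-05]), 'eef_pos': array([6.49412281e+02, 1.99494257e-02, 2.13525383e+02]), 'tcp_rot': array([-7.11248646e-04,  7.07113274e-01,  7.07099659e-01, -6.19822787e-04]), 'wrist_force': array([ 0.10842568,  0.38061029, -0.23829738]), 'moment': array([-0.04896356, -0.02750701,  0.01681157]), 'width': 95.17743604601883}
```

View pics/scene.png

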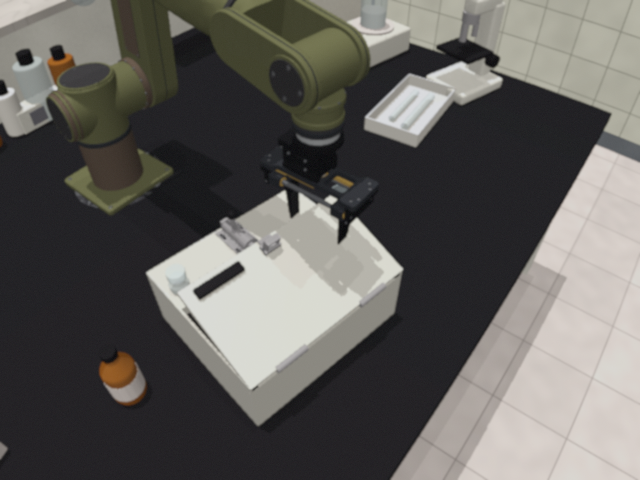

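View pics/side.png

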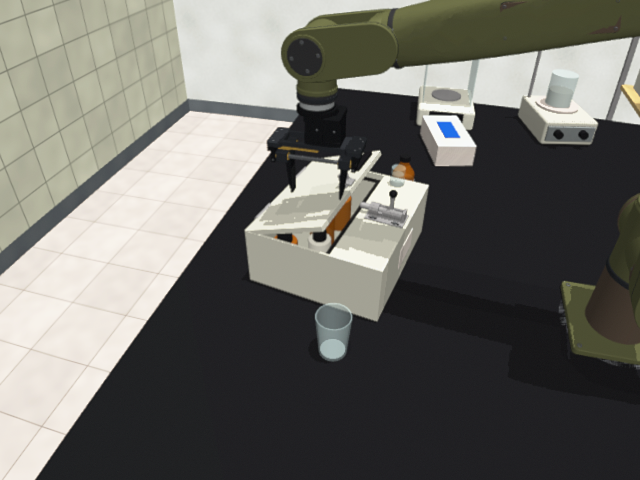

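The scene picture shows the chest below the gripper, with the bolt at about (250,238), the jar at (177,275) and the lid ajar. In the side picture the knob is at (393,194), the beaker at (333,332) and the deck corners at (428,182) and (380,265).

Run:
```python
from h import *
S=np.load("side.npy");C=np.load("scene.npy")
img=cv2.imread("pics/side.png")
for n,P in(("side",S),("scene",C)):
    Q=P.reshape(-1,3);m=(abs(Q[:,2]-140)<4)&(Q[:,0]>350)&(Q[:,0]<800)&(abs(Q[:,1])<300)
    D=Q[m];print(n,m.sum(),D.min(0),D.max(0),cv2.minAreaRect(D[:,:2].astype(np.float32)), np.median(D[:,2]))
    r=cv2.minAreaRect(D[:,:2].astype(np.float32));print(cv2.boxPoints(r).round())
for n,u,v in(("bl",428,182),("fl",381,264)):
    print(n,S[v-3:v+4,u-6:u+3].reshape(-1,3).round()[::7].tolist())
print("knob",[S[v,u].round(1).tolist() for u,v in((393,193),(393,194),(392,194),(394,194),(393,197),(393,202))])
# front edge fit: top front edge using points z 136..143, per-y min x
Q=np.vstack([S.reshape(-1,3)]);m=(abs(Q[:,2]-140)<4)&(Q[:,0]>350)&(Q[:,0]<800)&(abs(Q[:,1])<300);D=Q[m]
for y in range(-200,220,20):
    k=D[abs(D[:,1]-y)<5]
    if len(k)>3: print(y,len(k),np.percentile(k[:,0],[0,3,50,97]).round(1))
c=img[140:320,230:450];cv2.imwrite("pics/crop.png",cv2.resize(c,None,fx=3.4,fy=3.2))
```

```text
side 4700 [ 432.40510726 -247.70095898  136.00399452] [787.53828006 119.44335104 143.99949476] ((611.144287109375, -74.05731201171875), (345.83477783203125, 307.41156005859375), 80.3870620727539) 139.65425389013052
[[ 431. -219.]
 [ 734. -270.]
 [ 792.   71.]
 [ 488.  122.]]
scene 6168 [ 432.20511697 -267.77549834  136.02205007] [787.68915325 111.56206742 143.99908886] ((612.1983642578125, -75.50155639648438), (342.03472900390625, 311.9532470703125), 80.08966064453125) 140.21514010024828
[[ 429. -217.]
 [ 736. -271.]
 [ 795.   66.]
 [ 488.  120.]]
bl [[454.0, -481.0, 0.0], [433.0, -493.0, -3.0], [439.0, -477.0, 1.0], [444.0, -472.0, 0.0], [449.0, -465.0, -0.0], [429.0, -472.0, -1.0], [434.0, -464.0, -0.0], [440.0, -456.0, 0.0], [442.0, -214.0, 140.0]]
fl [[508.0, 93.0, 141.0], [495.0, 91.0, 142.0], [498.0, 93.0, 140.0], [501.0, 97.0, 140.0], [505.0, 102.0, 141.0], [492.0, 97.0, 140.0], [495.0, 103.0, 142.0], [498.0, 106.0, 141.0], [501.0, 112.0, 143.0]]
knob [[500.1, -51.8, 206.6], [499.7, -50.3, 205.1], [501.7, -49.1, 205.5], [497.6, -49.4, 206.0], [499.2, -52.5, 196.4], [498.3, -54.6, 182.9]]
-200 83 [433.6 435.2 481.4 740.3]
-180 134 [437.  441.1 500.1 743.8]
-160 102 [441.5 443.7 493.9 740.7]
-140 105 [444.4 446.6 496.5 554.9]
-120 97 [448.9 451.3 498.4 558.8]
-100 54 [451.6 453.  479.6 754.7]
-80 22 [455.6 455.7 509.8 759.5]
-60 49 [458.5 460.  559.9 761.5]
-40 140 [462.1 464.8 531.5 763.3]
-20 164 [466.  470.4 529.6 770.3]
0 179 [468.4 471.9 528.3 775.4]
20 178 [471.8 476.4 533.6 776.6]
40 188 [476.7 479.8 536.3 776.6]
60 191 [480.  482.5 538.8 778.5]
80 254 [483.1 487.3 562.7 736.7]
100 234 [486.3 489.9 553.7 622.3]
120 23 [490.2 490.4 497.8 515. ]
```

View pics/crop.png

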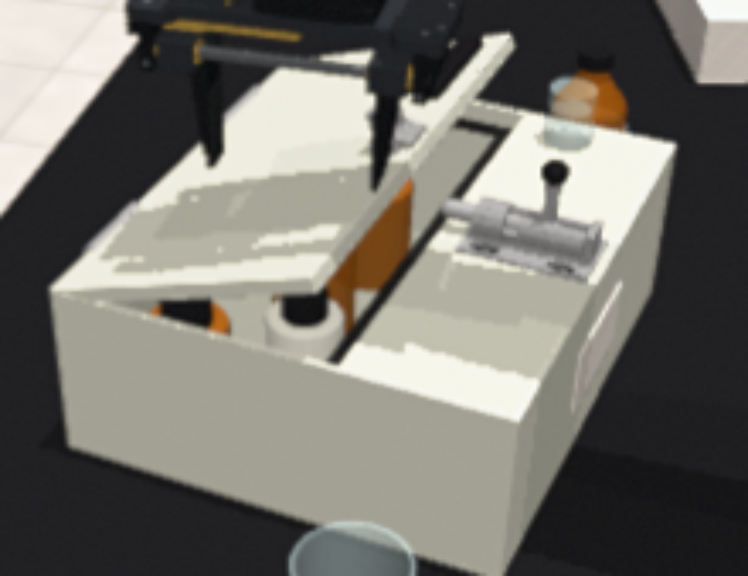

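The chest centre is at about (607,-75) with yaw about -0.175. The plan is to rise, turn square to the chest, shut the fingers, and go above the lid's front at chest y = +80.

```bash
python3 -m creep '[[[0,0,-0.03,0,0,0],[0,0,-0.035,0,0,0.09],[0,0,0,0,0,0.085],[0,-0.024,0,0,0,0],[0,-0.023,0,0,0,0],[0,0,0,0,0,0],[0,0,0,0,0,0],[0,0,0,0,0,0]]]' 0 20
python3 - <<'E'
from h import *
C,P=shot("scene");cv2.imwrite("pics/s2.png",C["img"][...,::-1])
c=np.cos(-.175);s=np.sin(-.175)
def ch(p): d=np.asarray(p)[...,:2]-[607.2,-74.6];return np.concatenate([np.stack([d[...,0]*c+d[...,1]*s,-d[...,0]*s+d[...,1]*c],-1),np.asarray(p)[...,2:]],-1)
T=toolT();print(ch(T[:3,3]));print(T[:3,:3].round(3))
Q=ch(P).reshape(-1,3)
m=(Q[:,1]>30)&(Q[:,1]<160)&(Q[:,2]>142)&(Q[:,0]>-50)&(Q[:,0]<140)
Q=Q[m]
for x in range(-40,140,20):
    k=Q[abs(Q[:,0]-x)<6];
    if len(k):print(x,len(k),np.percentile(k[:,2],[10,50,90]).round(1))
E
```

```text
t: 1.1
eef_pos: [604.2, 8.0, 279.4]
tcp_rot: [-0.0, 0.766, 0.643, -0.0]
wrist_force: [0.4, 0.5, -0.6]
width: 20.6
[-17.34581249  80.82268877 279.41293103]
[[ 0.174  0.985 -0.   ]
 [ 0.985 -0.174 -0.   ]
 [-0.    -0.    -1.   ]]
-40 364 [366.1 407.8 461.6]
-20 696 [201.6 403.3 499.3]
0 2593 [196.8 408.7 513.9]
20 3404 [190.2 530.7 583.8]
40 627 [179.3 182.4 399.8]
60 1118 [172.6 361.4 400.2]
80 493 [164.6 166.8 169.6]
100 496 [156.8 159.5 161.9]
120 491 [149.6 151.9 154.3]
```

```bash
python3 -m creep '[[[0,0,0.03,0,0,0],[0,0,0.03,0,0,0],[0,0,0.008,0,0,0],[0,0,0.006,0,0,0],[0,0,0.006,0,0,0],[0,0,0.006,0,0,0],[0,0,0.006,0,0,0],[0,0,0.006,0,0,0],[0,0,0.006,0,0,0],[0,0,0.006,0,0,0],[0,0,0.006,0,0,0],[0,0,0.006,0,0,0],[0,0,0.006,0,0,0],[0,0,0,0,0,0]]]'
```

```text
t: 2.9
eef_pos: [603.4, 8.1, 150.7]
tcp_rot: [-0.0, 0.766, 0.643, -0.0]
wrist_force: [1.2, 0.1, 0.2]
width: 0.5
```

```bash
python3 -m creep '[[[0,0,0.003,0,0,0],[0,0,0.002,0,0,0],[0,0,0.002,0,0,0],[0,0,0.001,0,0,0],[0,0,0.001,0,0,0],[0,0,0,0,0,0]]]'
python3 - <<'E'
from h import *
C,P=shot("scene");cv2.imwrite("pics/s3.png",C["img"][150:370,120:430,::-1].repeat(2,0).repeat(2,1))
E
```

```text
t: 3.65
eef_pos: [603.8, 8.1, 142.5]
tcp_rot: [0.0, 0.766, 0.643, 0.0]
wrist_force: [-0.2, 0.1, 0.7]
width: 0.4
```

View pics/s3.png

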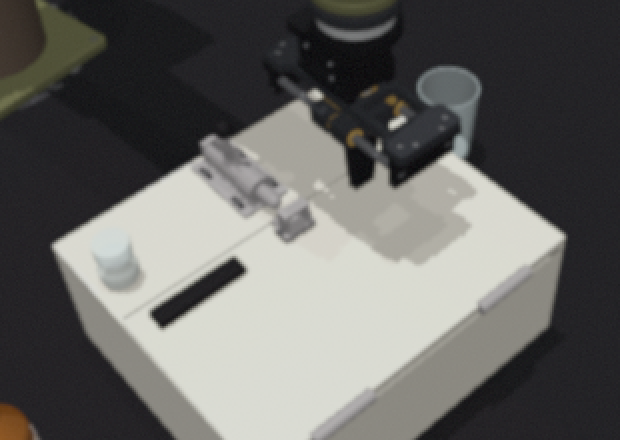

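The lid is almost flush, with the keeper at crop (292,220) right in front of the bolt. I'll press down gently onto the seal.

```bash
python3 -m creep '[[[0,0,0.001,0,0,0],[0,0,0.001,0,0,0],[0,0,0,0,0,0]]]'
```

```text
t: 4.08
eef_pos: [603.8, 8.2, 141.6]
tcp_rot: [0.0, 0.766, 0.643, 0.0]
wrist_force: [-3.6, 0.4, 5.6]
width: 0.5
```

```bash
python3 -m creep '[[[0,0,0.001,0,0,0],[0,0,0,0,0,0]]]'
```

```text
t: 4.32
eef_pos: [603.8, 8.1, 141.2]
tcp_rot: [0.0, 0.766, 0.643, 0.0]
wrist_force: [-4.7, 0.3, 7.5]
width: 0.2
```

```bash
python3 -m creep '[[[0,0,0.001,0,0,0],[0,0,0.001,0,0,0],[0,0,0,0,0,0]]]'; python3 -m creep '[[[0,0,-0.02,0,0,0],[0,0,-0.055,0,0,0],[0,0,-0.055,0,0,0],[-0.04,-0.046,0,0,0,0],[-0.041,-0.046,0,0,0,0],[0,0,0,0,0,0],[0,0,0,0,0,0]]]' 45 20
python3 - <<'E'
from h import *
c,P=shot("wrist");cv2.imwrite("pics/w1.png",c["img"][...,::-1]);np.save("w1.npy",P)
print(np.round(c["tool_from_camera"],2).tolist())
c,P=shot("side");cv2.imwrite("pics/side2.png",c["img"][140:290,290:450,::-1].repeat(4,0).repeat(4,1));np.save("side2.npy",P)
E
```

```text
t: 4.7
eef_pos: [603.8, 8.2, 140.5]
tcp_rot: [0.0, 0.766, 0.643, -0.0]
wrist_force: [-7.0, 0.2, 12.3]
width: 0.3
t: 5.58
eef_pos: [499.4, -55.7, 268.4]
tcp_rot: [0.001, 0.766, 0.642, 0.001]
wrist_force: [0.0, 1.0, 0.3]
width: 42.8
[[0.0, 0.96, 0.3, 84.24], [1.0, -0.0, -0.0, -0.62], [-0.0, 0.3, -0.96, -169.26], [0.0, 0.0, 0.0, 1.0]]
```

View pics/w1.png

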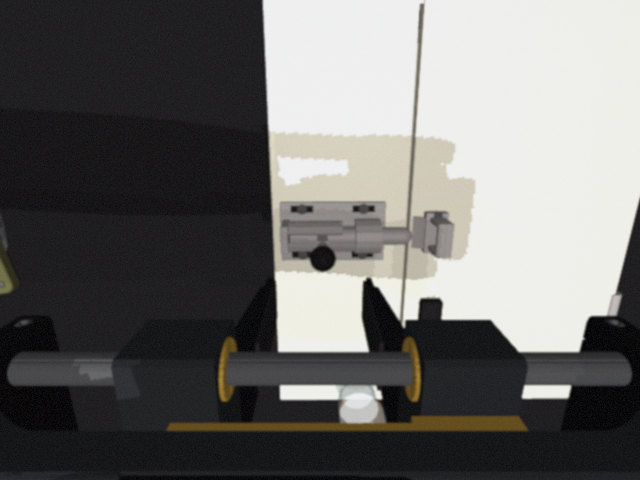

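The wrist view shows the knob at (322,258), the tube's axis at about row 237, the keeper at (432,233) and the front edge at column 270. The fingers are already aligned with the bolt.

Run:
```python
from h import *
P=np.load("w1.npy");T=toolT();Ti=np.linalg.inv(T)
def tl(p): return p@Ti[:3,:3].T+Ti[:3,3]
img=cv2.imread("pics/w1.png").max(2)
u,v=np.meshgrid(np.arange(640),np.arange(480))
m=(np.hypot(u-322,v-258)<16)&(img<60);Q=P[m];Q=Q[Q[:,2]>190]
print(len(Q),"knob world",np.median(Q,0),"max z",Q[:,2].max(),"tool",np.median(tl(Q),0), tl(Q).min(0),tl(Q).max(0))
# sphere fit r=9
from scipy.optimize import least_squares
r=least_squares(lambda c:np.linalg.norm(Q-c,axis=1)-9,np.median(Q,0)-[0,0,7],loss="soft_l1");print("fit",r.x,"tool",tl(r.x))
for n,a,b in(("rod",(395,231,404,240),0),("tube",(295,225,312,246),0),("tube2",(362,225,376,246),0),("deck",(300,140,390,190),0),("lid",(480,200,560,300),0),("keeper",(425,214,440,250),0)):
    q=P[a[1]:a[3],a[0]:a[2]].reshape(-1,3);print(n,np.median(q,0).round(1),np.percentile(q[:,2],97).round(1),"tool",np.nanmedian(tl(q),0).round(1))
# tube ridge: xy of top points
q=P[215:260,285:385].reshape(-1,3);q=q[(q[:,2]>163)&(q[:,2]<172)];t=tl(q);print("ridge fit (tool x vs y)",np.polyfit(t[:,1],t[:,0],1),t[:,1].min(),t[:,1].max())
e=[tl(P[y,:][[np.argmax(P[y,200:330,2]>120)+200]])[0].round(1).tolist() for y in range(100,240,30)];print("edge",e)
```

```text
471 knob world [501.21523297 -55.5144404  206.72624971] max z 210.23575739659964 tool [-7.87819265e-03  1.09822298e+00  6.13452035e+01] [-9.34085607 -7.01315805 57.84066763] [ 6.25312064  9.15075856 68.38681991]
fit [501.14751337 -58.34997881 200.08306864] tool [-2.78700375  1.69889059 67.99341137]
rod [560.8 -63.7 161.7] 163.0 tool [  2.3  61.3 106.4]
tube [nan nan nan] nan tool [  0.9 -13.2 105.1]
tube2 [536.9 -57.7 168. ] 169.7 tool [  4.1  36.8 100.1]
deck [nan nan nan] nan tool [ 53.9  19.5 128.9]
lid [nan nan nan] nan tool [-17.2 169.1 127.8]
keeper [nan nan nan] nan tool [  2.6  88.6 117.8]
ridge fit (tool x vs y) [0.00406983 0.95058845] -27.22066647789768 47.50041860014005
edge [[101.9, -39.3, 129.6], [80.2, -39.3, 128.4], [57.4, -38.8, 129.6], [33.5, -38.9, 129.6], [8.6, -38.9, 128.8]]
```

View pics/side2.png

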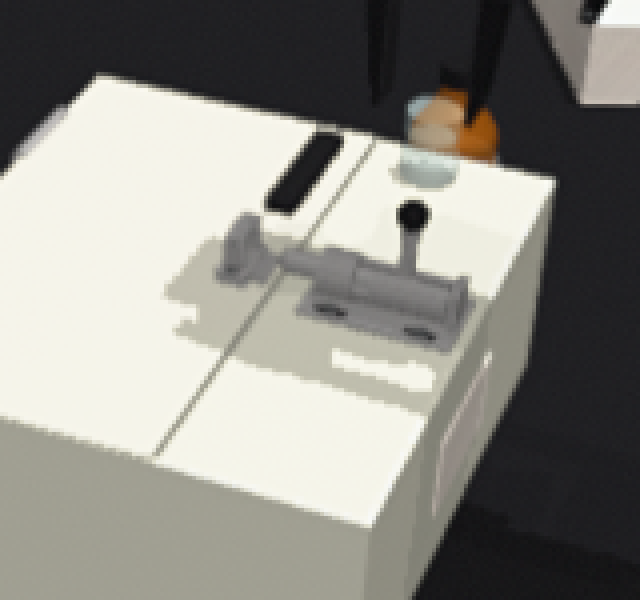

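The lid is down flush and the bolt is drawn back with its handle upright. I'll lower over the ball and close gently.

```bash
python3 -m creep '[[[-0.002,0.002,0,0,0,0],[0,0,0.03,0,0,0],[0,0,0.03,0,0,0],[0,0,0.017,0,0,0],[0,0,0.01,0,0,0],[0,0,0,0,0,0]]]'; python3 -m creep '[[[0,0,0,0,0,0],[0,0,0,0,0,0],[0,0,0,0,0,0],[0,0,0,0,0,0],[0,0,0,0,0,0]]]' 5 12
python3 - <<'E'
from h import *
c,P=shot("side");cv2.imwrite("pics/side3.png",c["img"][140:290,290:450,::-1].repeat(4,0).repeat(4,1))
E
```

```text
t: 6.42
eef_pos: [500.7, -57.8, 180.4]
tcp_rot: [-0.0, 0.766, 0.643, -0.0]
wrist_force: [0.2, -0.3, -0.1]
width: 42.8
t: 7.05
eef_pos: [501.1, -58.0, 181.3]
tcp_rot: [0.001, 0.766, 0.643, 0.0]
wrist_force: [0.4, -0.2, 2.4]
width: 16.6
```

View pics/side3.png

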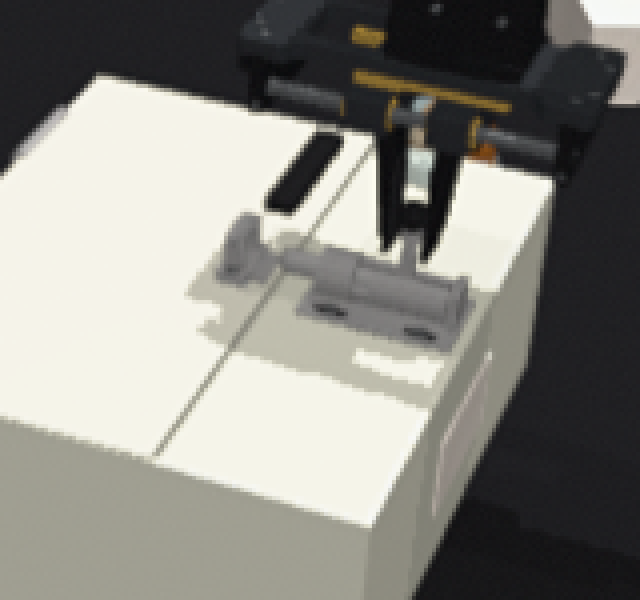

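```bash
cat > f.py <<'E'
from h import *
s=arm.read_state();T=toolT();d=T[:3,3]-[501.1,-58.0,181.3];f=np.array(s["wrist_force"])
print("t",round(s["t"],2),"d tool mm",(T[:3,:3].T@d).round(2),"F tool",(T[:3,:3].T@f).round(2),"M",(T[:3,:3].T@np.array(s["moment"])).round(2),"w",round(s["width"],1))
E
python3 -m creep '[[[0,0.001,0,0,0,0],[0,0.002,0,0,0,0],[0,0.002,0,0,0,0],[0,0.002,0,0,0,0],[0,0.001,0,0,0,0]]]' 5 20 >/dev/null; python3 f.py
```

```text
t 7.72 d tool mm [0.01 7.54 0.03] F tool [ 0.59 -1.11 -4.93] M [ 0.32 -0.01 -0.02] w 16.7
```

```bash
python3 -m creep '[[[0,0.002,-0.0005,0,0,0],[0,0.002,-0.0005,0,0,0],[0,0.001,0,0,0,0],[0,0,0,0,0,0]]]' >/dev/null; python3 f.py
```

```text
t 8.22 d tool mm [ 0.03 12.46 -0.07] F tool [ 0.49 -1.72 -1.45] M [0.34 0.   0.  ] w 16.5
```

```bash
for i in 1 2 3 4; do python3 -m creep '[[[0,0.001,0,0,0,0],[0,0.001,0,0,0,0]]]' >/dev/null; python3 f.py; done
```

```text
t 8.47 d tool mm [ 0.05 14.19 -0.1 ] F tool [-0.75 -2.81 -2.22] M [ 0.6  -0.   -0.02] w 16.8
t 8.72 d tool mm [ 0.05 15.61 -0.09] F tool [ 0.59 -6.52 -3.29] M [ 1.16 -0.01 -0.  ] w 16.2
t 8.97 d tool mm [ 0.04 17.01 -0.12] F tool [-0.13 -9.09 -5.86] M [ 1.61 -0.05 -0.04] w 16.6
t 9.22 d tool mm [ 0.06 18.95 -0.15] F tool [ 0.33 -8.25 -4.16] M [1.32 0.   0.01] w 16.7
```

```bash
for i in 1 2 3 4; do python3 -m creep '[[[0,0.0005,0,0,0,0],[0,0.0005,0,0,0,0]]]' >/dev/null; python3 f.py; done
```

```text
t 9.47 d tool mm [ 0.09 20.37 -0.18] F tool [ 0.06 -6.95 -3.85] M [1.24 0.05 0.05] w 16.7
t 9.72 d tool mm [ 0.07 21.3  -0.16] F tool [ 0.34 -7.7  -4.85] M [ 1.21  0.06 -0.01] w 16.4
t 9.97 d tool mm [ 0.08 22.23 -0.17] F tool [-0.08 -8.46 -4.69] M [1.38 0.04 0.04] w 16.7
t 10.22 d tool mm [ 0.08 22.36 -0.2 ] F tool [  0.92 -11.62  -6.74] M [ 2.03 -0.    0.01] w 16.9
```

```bash
python3 -m creep '[[[0,0,0,0,0,0]]]' >/dev/null; python3 f.py; python3 -m creep '[[[0,0.0004,0,0,0,0],[0,0,0,0,0,0]]]' >/dev/null; python3 f.py
```

```text
t 10.35 d tool mm [ 0.08 22.33 -0.17] F tool [ -0.   -10.48  -5.83] M [1.87 0.01 0.06] w 16.7
t 10.6 d tool mm [ 0.09 22.36 -0.18] F tool [ -0.15 -10.99  -6.82] M [ 2.1   0.01 -0.01] w 16.8
```

Movement stopped at 22.35 mm of travel while the force rose to 11 N, so this feels like the hard stop. I'll relax the push and then try the turn.

```bash
python3 -m creep '[[[0,-0.0015,-0.0005,0,0,0],[0,-0.001,-0.0005,0,0,0],[0,0,0,0,0,0]]]' >/dev/null; python3 f.py;  python3 -m creep '[[[0.001,0,0,0,0,0],[0.001,0,0,0,0,0],[0.001,0,0,0,0,0]]]' >/dev/null; python3 f.py
```

```text
t 10.97 d tool mm [ 0.08 22.03 -0.28] F tool [-0.03 -1.81  3.35] M [0.26 0.07 0.01] w 16.4
t 11.35 d tool mm [ 2.76 22.02 -0.49] F tool [-3.01 -1.46  7.17] M [ 0.18 -0.42  0.01] w 16.8
```

```bash
python3 -m creep '[[[0.001,0,0.001,0,0,0],[0.001,0,0.001,0,0,0],[0.001,0,0,0,0,0]]]' >/dev/null; python3 f.py; python3 -m creep '[[[0.001,0,0,0,0,0],[0.001,0,0,0,0,0]]]' >/dev/null; python3 f.py
```

```text
t 11.72 d tool mm [ 5.8  22.2  -0.22] F tool [-2.91 -5.19  1.12] M [ 0.86 -0.54 -0.07] w 16.7
t 11.97 d tool mm [ 7.82 22.18 -0.14] F tool [-3.81 -5.09  1.52] M [ 0.79 -0.59 -0.02] w 17.0
```

```bash
python3 -m creep '[[[0.0015,-0.0008,0.0003,0,0,0],[0.0015,0,0.0004,0,0,0]]]' >/dev/null; python3 f.py; python3 -m creep '[[[0.002,0,0.0005,0,0,0],[0.0024,0,0.0006,0,0,0]]]' >/dev/null; python3 f.py
```

```text
t 12.22 d tool mm [11.   22.12  0.23] F tool [-2.13 -4.04 -1.57] M [ 0.67 -0.55 -0.02] w 16.4
t 12.47 d tool mm [15.7  22.15  1.3 ] F tool [-1.62 -5.67 -4.23] M [ 0.76 -0.4  -0.05] w 16.5
```

```bash
python3 -m creep '[[[0.0024,-0.0005,0.0007,0,0,0],[0.0024,-0.0005,0.0007,0,0,0]]]' >/dev/null; python3 f.py; python3 -m creep '[[[0.002,0,0.0009,0,0,0],[0.002,0,0.001,0,0,0]]]' >/dev/null; python3 f.py
```

```text
t 12.72 d tool mm [20.53 21.93  2.93] F tool [-1.49 -0.02 -4.7 ] M [-0.07 -0.34 -0.04] w 16.4
t 12.97 d tool mm [24.66 21.89  4.75] F tool [-0.23  0.29 -5.4 ] M [ 0.01 -0.24  0.03] w 16.6
```

```bash
python3 -m creep '[[[0.0019,0,0.0011,0,0,0],[0.0019,0,0.0012,0,0,0],[0.0018,0,0.0013,0,0,0],[0.0018,0,0.0014,0,0,0]]]' >/dev/null; python3 f.py; python3 -m creep '[[[0.0017,0,0.0015,0,0,0],[0.0016,0,0.0015,0,0,0],[0.0015,0,0.0017,0,0,0],[0.0014,0,0.0017,0,0,0]]]' >/dev/null; python3 f.py
```

```text
t 13.47 d tool mm [32.49 21.85  9.64] F tool [ 0.64 -0.27 -5.56] M [ 0.05  0.05 -0.01] w 16.4
t 13.97 d tool mm [39.27 21.83 15.93] F tool [ 2.66 -0.36 -6.98] M [ 0.16  0.37 -0.05] w 16.6
```

```bash
python3 -m creep '[[[0.0016,0,0.0022,0,0,0],[0.0015,0,0.0023,0,0,0],[0.0012,0,0.0019,0,0,0],[0.001,0,0.002,0,0,0]]]' >/dev/null; python3 f.py; python3 -m creep '[[[0.0009,0,0.002,0,0,0],[0.0009,0,0.0018,0,0,0]]]' >/dev/null; python3 f.py
```

```text
t 14.47 d tool mm [45.16 21.8  24.4 ] F tool [ 4.9  -0.19 -7.35] M [0.16 0.73 0.03] w 16.6
t 14.72 d tool mm [47.   21.74 28.35] F tool [ 6.01  0.39 -5.66] M [ 0.05  0.69 -0.04] w 16.3
```

```bash
python3 -m creep '[[[0.001,0,0.001,0,0,0],[0.0005,0,0.001,0,0,0]]]' >/dev/null; python3 f.py; python3 -m creep '[[[0,0,0.0007,0,0,0],[0,0,0,0,0,0]]]' >/dev/null; python3 f.py
```

```text
t 14.97 d tool mm [48.14 21.7  30.66] F tool [ 3.68  0.54 -5.38] M [-0.08  0.52 -0.01] w 16.5
t 15.22 d tool mm [48.4  21.71 31.37] F tool [ 5.12  1.25 -5.16] M [-0.05  0.69 -0.05] w 16.6
```

```bash
for i in 1 2; do python3 -m creep '[[[0,0,0.0007,0,0,0],[0,0,0,0,0,0]]]' >/dev/null; python3 f.py; done
```

```text
t 15.47 d tool mm [48.55 21.72 31.99] F tool [ 4.46  0.93 -4.6 ] M [ 0.    0.79 -0.01] w 16.2
t 15.72 d tool mm [48.68 21.71 32.66] F tool [ 6.77  0.59 -6.27] M [ 0.08  0.8  -0.04] w 16.6
```

```bash
for i in 1 2; do python3 -m creep '[[[0,0,0.0007,0,0,0],[0,0,0,0,0,0]]]' >/dev/null; python3 f.py; done
python3 - <<'E'
from h import *
c,P=shot("side");cv2.imwrite("pics/side4.png",cv2.resize(c["img"][160:260,330:440,::-1],None,fx=6,fy=6,interpolation=2))
E
```

```text
t 15.97 d tool mm [48.77 21.68 33.34] F tool [ 6.21  0.16 -5.86] M [ 0.05  0.93 -0.02] w 16.4
t 16.23 d tool mm [48.82 21.71 34.05] F tool [ 7.28 -0.32 -5.12] M [ 0.04  0.92 -0.01] w 16.5
```

View pics/side4.png

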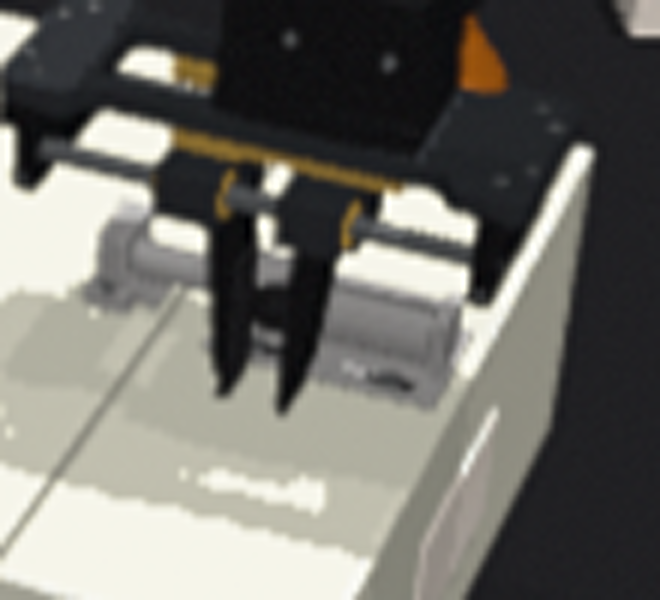

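The ball at (265,305) is well down, but it sits high between the fingers, so the pads may have slipped. I'll open, lift clear and look from the wrist.

```bash
python3 -m creep '[[[0.0015,0,-0.002,0,0,0],[0,0,0,0,0,0],[0,0,0,0,0,0],[0,0,0,0,0,0]]]' 40 20; python3 -m creep '[[[0,0,-0.03,0,0,0],[0,0,-0.05,0,0,0],[0,0,-0.035,0,0,0],[-0.02,0,0,0,0,0],[-0.03,0,0,0,0,0],[0,0,0,0,0,0],[0,0,0,0,0,0]]]' >/dev/null
python3 - <<'E'
from h import *
from scipy.optimize import least_squares
c,P=shot("wrist");cv2.imwrite("pics/w2.png",cv2.resize(c["img"][130:330,220:500,::-1],None,fx=2.8,fy=2.8,interpolation=2));np.save("w2.npy",P);T=toolT();print(T[:3,3])
img=c["img"].max(2);k=(img<60)&(P[...,2]>150)&(P[...,2]<215)&(np.hypot(P[...,0]-530,P[...,1]+20)<45)
Q=P[k];print(len(Q),np.median(Q,0),Q.max(0),Q.min(0))
r=least_squares(lambda c:np.linalg.norm(Q-c,axis=1)-9,np.median(Q,0)-[0,0,7],loss="soft_l1");print("ball",r.x)
c_,s_=np.cos(-.175),np.sin(-.175)
d=r.x[:2]-[607.2,-74.6];print("chest",d[0]*c_+d[1]*s_,-d[0]*s_+d[1]*c_)
E
```

```text
t: 16.77
eef_pos: [529.5, -14.5, 148.0]
tcp_rot: [-0.0, 0.766, 0.643, -0.0]
wrist_force: [-0.1, -0.5, -0.4]
width: 37.8
[521.06951014 -63.14875025 263.26618133]
427 [529.39678329 -19.47946011 183.29838243] [537.12208204 -11.91296172 186.41772873] [521.63263611 -28.3959509  178.64019522]
ball [529.61717017 -20.26292649 176.29174813]
chest -85.85839817225613 39.99935632409385
```

View pics/w2.png

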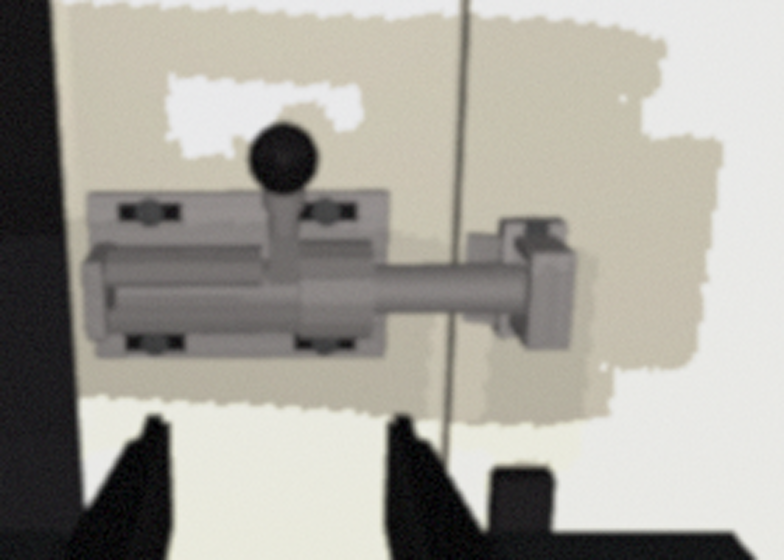

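The bolt is in the keeper, with the stem in the notch against the ring. The ball's height is 176 mm where 170 is expected, which puts the handle at about 1.1 rad, not fully down. I'll finish it by pressing the ball down from above with the fingers shut.

```bash
python3 -m creep '[[[0.02,0.001,0,0,0,0],[0.025,0,0,0,0,0],[0,0,0.02,0,0,0],[0,0,0.02,0,0,0],[0,0,0.02,0,0,0],[0,0,0.01,0,0,0],[0,0,0,0,0,0]]]' 0 20; for i in 1 2 3 4; do python3 -m creep '[[[0,0,0.001,0,0,0],[0,0,0.001,0,0,0],[0,0,0,0,0,0]]]' | grep -E "pos|force"; done
```

```text
t: 18.58
eef_pos: [529.1, -19.8, 192.0]
tcp_rot: [-0.001, 0.766, 0.642, -0.001]
wrist_force: [0.4, -0.2, 1.0]
width: 0.5
eef_pos: [530.1, -19.5, 192.0]
wrist_force: [-0.4, -0.3, 0.6]
eef_pos: [529.8, -19.5, 189.3]
wrist_force: [0.1, 0.4, -0.1]
eef_pos: [529.8, -19.5, 187.3]
wrist_force: [0.4, 0.3, -0.3]
eef_pos: [530.0, -19.3, 185.8]
wrist_force: [-1.2, 1.9, 1.2]
```

```bash
for i in 1 2 3 4 5 6; do python3 -m creep '[[[0,0,0.0006,0,0,0],[0,0,0.0006,0,0,0],[0,0,0,0,0,0]]]' | grep -E "pos|force"; done
```

```text
eef_pos: [530.1, -19.4, 184.5]
wrist_force: [0.1, 2.9, 2.7]
eef_pos: [529.9, -19.6, 182.9]
wrist_force: [0.6, 2.2, 1.9]
eef_pos: [529.7, -19.6, 181.6]
wrist_force: [-0.1, 2.0, 1.7]
eef_pos: [529.8, -19.6, 180.5]
wrist_force: [0.0, 2.0, 2.3]
eef_pos: [529.8, -19.6, 179.3]
wrist_force: [0.2, 1.9, 1.3]
eef_pos: [530.0, -19.5, 178.9]
wrist_force: [-1.4, 2.1, 4.9]
```

```bash
for i in 1 2; do python3 -m creep '[[[0,0,0.0006,0,0,0],[0,0,0.0004,0,0,0],[0,0,0,0,0,0]]]' | grep -E "pos|force"; done
python3 -m creep '[[[0,0,-0.02,0,0,0],[0,0,-0.05,0,0,0],[-0.03,0,-0.015,0,0,0],[-0.03,0,0,0,0,0],[0,0,0,0,0,0],[0,0,0,0,0,0]]]'
python3 - <<'E'
from h import *
from scipy.optimize import least_squares
c,P=shot("wrist")
w=cv2.resize(c["img"][130:330,200:480,::-1],(784,560))
img=c["img"].max(2);k=(img<60)&(P[...,2]>150)&(P[...,2]<215)&(np.hypot(P[...,0]-530,P[...,1]+20)<35)
Q=P[k];r=least_squares(lambda c:np.linalg.norm(Q-c,axis=1)-9,np.median(Q,0)-[0,0,7],loss="soft_l1");print(len(Q),"ball",r.x)
c_,s_=np.cos(-.175),np.sin(-.175);d=P[...,:2]-[607.2,-74.6]
X=d[...,0]*c_+d[...,1]*s_;Y=-d[...,0]*s_+d[...,1]*c_
for n,a,b in(("deck",-65,-45),("lid",-30,-8),("lidback",40,70)):
    m=(X>a)&(X<b)&(Y>65)&(Y<140);print(n,m.sum(),np.nanmedian(P[...,2][m]))
s,_=shot("side");cv2.imwrite("pics/side5.png",s["img"][140:380,250:450,::-1].repeat(2,0).repeat(2,1));cv2.imwrite("pics/w3.png",w)
E
```

```text
eef_pos: [530.1, -19.5, 178.7]
wrist_force: [-2.7, 2.1, 7.9]
eef_pos: [530.2, -19.5, 178.5]
wrist_force: [-4.6, 2.5, 10.3]
t: 23.82
eef_pos: [519.3, -78.4, 261.0]
tcp_rot: [-0.0, 0.766, 0.642, -0.0]
wrist_force: [0.2, -0.4, 1.0]
width: 0.5
431 ball [530.04574356 -17.29124584 169.17186472]
deck 3155 139.13453029345823
lid 3626 140.01462646981042
lidback 4734 139.65383436678047
```

View pics/side5.png

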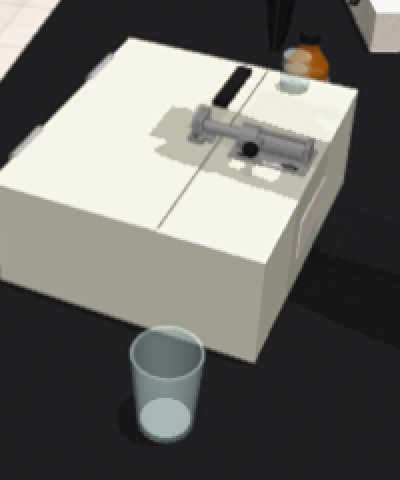

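View pics/w3.png

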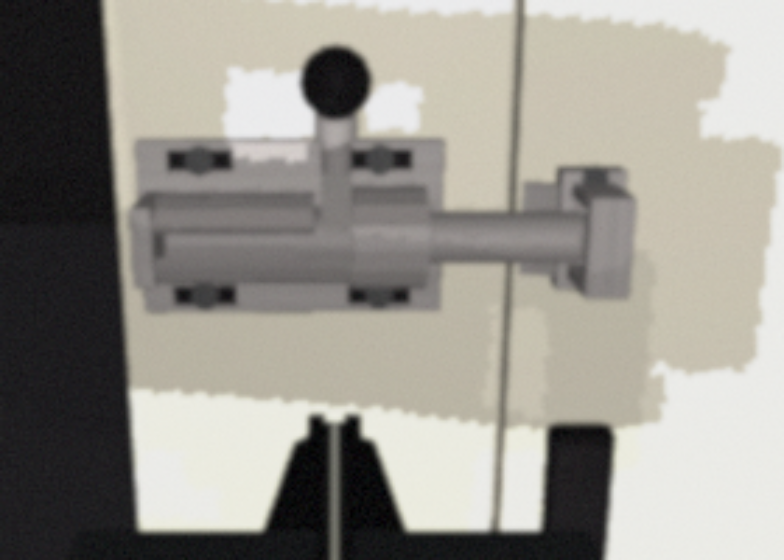

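The ball's centre is now at 169 mm (170 expected when fully down). The stem lies in the notch at (335,180), the rod is in the keeper at (600,235), the lid is flush, and the jar, bottle and beaker are standing. The robot is clear of everything.

```bash
python3 -c "
from rig import arm
print(arm.sign_off())"
```

```text
the job is handed in; nothing more can be done
None
```

The chest is shut and locked: the lid is down on its seal, the bolt is home in the keeper and the handle is fully down in the notch. I handed the job in at about 24 s on the robot's clock, with the arm clear of everything.

- **Lid:** I pressed it shut with about 12 N. In the last depth check it stood flush with the deck to within 1 mm.
- **Bolt:** It slid about 22 mm from where it started. The push took up to 9 N on the keeper's ramp. At the hard stop it rose to about 11 N with no further movement, so I eased off before turning.
- **Handle:** The first turn fell short, at about 1.1 rad, because the pads slipped on the ball. I pressed the ball down from above with shut fingers at 2–5 N until it stopped, with a final check press of about 10 N. Its centre then read 169 mm, against 170 mm expected for fully down.
- **Glassware:** In the last pictures the jar, bottle and beaker are all standing. I checked them by eye only and did not measure their positions.

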